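# Turn up the under-shelf warming dimmer below the dipping bowl

## Task

The steel dipping bowl on the warming shelf has to be heated. Two knobs hang under the shelf's front edge: turn the one that belongs to the bowl's side fully clockwise (seen from above) to its stop and let go of it; leave the other knob as it is and do not shift the bowl.

Things in the scene. Friction and masses are not known exactly. Their poses are not given: they have to be found in the camera images.
- shelf: Fixed steel warming shelf: board 260 deep (x) x 560 wide (y) x 20 mm, top 165 mm above the table, four corner legs. Origin on the table under its centre; x away from the robot (front edge x = -130 mm), y to the robot's left. Knob axes at x = -122, y = +130 (left) and -130 mm (right). What stands on it is at most 62 mm tall and 75 mm or more behind the front edge.
- bowl: Empty round stainless steel bowl, 124 mm across the rim, 60 mm high; origin at the centre of its underside. It stands on the shelf behind either the left or the right knob (within 15 mm of shelf y = +130 or -130 mm); a clear square box of biscuit sticks stands behind the other.
- knob_left_grip (a point): Grip point of the left black knob, hung on a vertical axis under the board: hub 48 mm across with one radial bar 12 mm thick, 38 mm tall (top 143 mm above the table), ending 85 mm from the axis, out past the front edge. Point: in the bar's mid-plane, 70 mm from the axis, 127 mm above the table; turns with the knob, x along the bar towards the axis, y across it, z up. Needs 2 N here, stays put.
- knob_right_grip (a point): The same on the right knob, of the same shape. Both turn 86 degrees between stops. Off: bar 43 degrees (0.75 rad) to the robot's right of straight out from the front edge (starts within 0.4 rad of this). Fully clockwise from above: 43 degrees to the robot's left of straight out, the point's yaw then 0.75 rad less than the shelf's and its shelf y 48 mm more than the axis's.
Mind the look-alikes: they are no part of the job. What is shaped like the bowl but green, pink or red is not meant.

How it is judged:
At the end, for the whole second after the job is handed in: The knob on the bowl's side is turned fully clockwise, to within about 11 degrees (0.2 rad) of its stop: its grip point lies at least 36.6 mm to the left (shelf y) of its axis; the knob is released and stays there (((y of bowl in the frame of shelf above 0 m and y of knob_left_grip in the frame of shelf above 0.1666 m) or (y of bowl in the frame of shelf below 0 m and y of knob_right_grip in the frame of shelf above -0.0934 m))); the robot touches nothing.
It fails at once if the knob that is not on the bowl's side is moved by more than 12 mm at its grip point (10 degrees) ((y of bowl in the frame of shelf above 0 m and distance of knob_right_grip from where it was at the start of the episode above 0.012 m) or (y of bowl in the frame of shelf below 0 m and distance of knob_left_grip from where it was at the start of the episode above 0.012 m)).
It fails at once if the bowl is shifted by more than 20 mm (distance of bowl from where it was at the start of the episode above 0.02 m).
It also fails if it takes over 35 s, if anything falls off the work surface, if the arm or the gripper's body presses on something with over 40 N, if the wrist force passes 120 N, or if a joint passes its speed limit or range.

## Robot

A 7-joint arm with a two-finger parallel gripper is mounted at the origin on the work surface. World frame = base frame: x ahead of the robot, y to its left, z up, the work surface at z = 0. Lengths are in m, angles in rad, forces in N, time in s.
With the tool pointing down it reaches from about 0.425 to 0.95 m from the base axis. Payload 16.7 kg.
Tool frame: the origin (TCP) lies on the centre line of the jaws, within the pads' length; the fingertips stand robot.nose_length ahead of it and the grasp point (between the pads) lies 11 mm behind it (robot.nose_length is the distance from the TCP to the fingertips, in m); z points along the fingers, y is the line along which they close (so a half turn about z gives the same grasp; the last joint's range is limited). The gripper opens to 94 mm and grips with 3 to 60 N. Pads are 16 mm wide; open, the fingers measure 119 mm over their backs; the gripper's body (75 mm by 177 mm) begins 78 mm behind the grasp point.
Start: joints at [1.111, 0.426, 0.074, 1.606, -0.034, 1.111, -0.067], TCP at [0.206, -0.643, 0.213] pointing down, gripper open.
Joint ranges: [-2.85, 2.85], [-0.5, 2.14], [-1.23, 1.37], [0.21, 2.46], [-1.02, 4.16], [0.16, 2.05], [-2.73, 2.73]. Speed limits (rad/s): [1.89, 1.89, 2.39, 2.39, 3.01, 3.01, 3.01].

## Interface

Orientations are given as a unit quaternion [x, y, z, w].
In Python, from cell import robot, get_image gives the robot as it stands. The module is installed in compiled form; this text tells all that it offers.
- The arm moves only by the shell command python3 -m pendant 'ROWS'. ROWS is JSON, a list of rows, each a list of 7 numbers: the finger opening in cm, from 0 to 9.4, then the shift along the tool's x, y, z in cm, then the turn, a rotation vector about the tool's x, y, z in rad. In form: [[claw, x, y, z, rx, ry, rz], ...]. A call has 1 to 8 rows; each row is the pose to reach, as a shift and turn from the pose commanded when the call began, along the tool's axes at that moment; what a row does not reach only later rows make up. A row lasts 1/12 s, in which the tool goes at most 41.7 mm and 7.16 degrees, less where a joint would pass 70% of its speed; a pose out of reach is approached as far as the arm can. A call with a gripper value outside its range is refused whole. The fingers move at their own pace and stop on an object; the grip force is fixed at half the most. Time passes only in rows, so rows that repeat a pose let the fingers close. It gives the time, the measured TCP pose, the force, the opening and the grip force at its end, in the units of the state.
- robot.read_state(): the state, without advancing time (a new reading comes with each control period).
- get_image(name): name is "scene" or "top" or "wrist"; returns a dict with "pixels" (400x640x3 uint8, blue, green, red), "vertical_fov" (degrees; the focal length in pixels is half the picture's height over the tangent of half this angle, whatever the lens; pixels are square), "cx", "cy" (the principal point, pixels), "cam_to_world" (4x4, takes a point from camera to world coordinates); the wrist camera has in their place "mount" (4x4, takes a point from camera to tool coordinates, whose origin is the TCP and whose axes are the flange's). Camera axes: x right, y up, looking along -z (the intrinsics and any distortion apply to the point x, -y, -z); pixel columns grow to the right and rows downward; lengths in m; the calibration is good to about 2 mm. A picture is of the moment at which its call begins: read the wrist's pose just before it. There is no depth.
- robot.sign_off(): hands the job in; it is judged then, once.
The state is a dict: "clock": time; "q": joint angles; "joint_vel": joint speeds; "effort": joint torques, N m; "position": TCP position; "tool_rot": TCP orientation; "ft_force": force on the tool from outside, world axes, zero at the start; "moment": the same for the moment, N m; "gripper_width": opening from 0.0 (shut) to 1.0 (fully open); "finger_force": force on a finger pad.
Only numpy, scipy, OpenCV 4.12 (cv2) and the standard library are available. Lean on these libraries where they do the work, as an engineer would, in place of code of your own. Each camera call takes 0.05 s, during which the arm holds its last target. There are 200 camera calls.

## Working session

There is one attempt and no reset: what is moved stays moved. The work goes in short steps, Python scripts to look and compute and a shell command to move; the robot and the scene stay as the last step left them, time stands still between calls to the robot, and variables do not carry over. Pictures are saved under pics/ and viewed, at most 10 in all, crops included, and the job is handed in when it is done.

```bash
mkdir -p pics; cat > h.py <<'E'
import numpy as np, cv2
from cell import robot, get_image
def snap(n,f):
    d=get_image(n); cv2.imwrite('pics/'+f,d['pixels']); return d
def ray(d,u,v,z):
    T=np.array(d['cam_to_world']); f=200/np.tan(np.radians(d['vertical_fov'])/2)
    r=T[:3,:3]@np.array([(u-d['cx'])/f,-(v-d['cy'])/f,-1]); o=T[:3,3]
    return o+r*(z-o[2])/r[2]
def proj(d,p):
    T=np.array(d['cam_to_world']); f=200/np.tan(np.radians(d['vertical_fov'])/2)
    c=np.linalg.inv(T)@np.append(p,1); return d['cx']+f*c[0]/-c[2], d['cy']+f*c[1]/c[2]
E
python3 - <<'E'
from h import *
for n in('scene','top'):
    d=snap(n,n+'1.png'); print({k:(np.round(v,3).tolist() if k!='pixels' else 0) for k,v in d.items()})
s=robot.read_state(); print(s); print(robot.nose_length)
E
```

```text
{'pixels': 0, 'vertical_fov': 49.54, 'cx': 320.775, 'cy': 202.358, 'cam_to_world': [[-0.512, -0.592, 0.622, 1.17], [0.859, -0.338, 0.385, 0.226], [-0.018, 0.731, 0.682, 0.745], [0.0, 0.0, 0.0, 1.0]]}
{'pixels': 0, 'vertical_fov': 55.792, 'cx': 317.649, 'cy': 201.312, 'cam_to_world': [[-0.021, 0.982, -0.189, 0.402], [-1.0, -0.019, 0.011, -0.155], [0.007, 0.189, 0.982, 1.016], [0.0, 0.0, 0.0, 1.0]]}
{'clock': 0.1, 'q': array([ 1.11148351,  0.42665223,  0.07386671,  1.60655584, -0.03407242,
        1.11082055, -0.06712304]), 'joint_vel': array([ 2.70264549e-04, -1.90798938e-03, -1.65922079e-04, -7.25862794e-04,
        2.03008074e-05, -4.42937415e-04, -2.68431496e-04]), 'effort': array([ 7.00930061e-03, -9.37469029e+01,  3.67613934e+00, -4.55038083e+01,
       -4.86010336e-02,  1.68045249e-02, -2.00923301e-05]), 'position': array([ 0.20562762, -0.64249483,  0.21285189]), 'tool_rot': array([ 9.88030068e-01,  1.54260292e-01, -1.45510785e-04, -5.70099911e-04]), 'ft_force': array([-0.48163834,  0.11218702,  0.35419416]), 'moment': array([-0.0097962 , -0.00585389, -0.04457897]), 'finger_force': 0.0, 'gripper_width': 0.9962568697270863}
0.008
```

View pics/scene1.png

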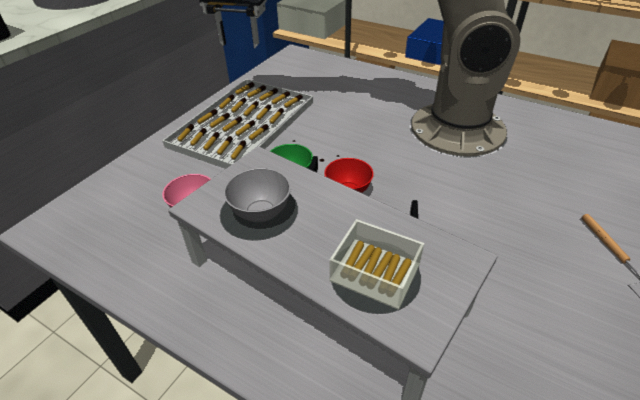

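View pics/top1.png

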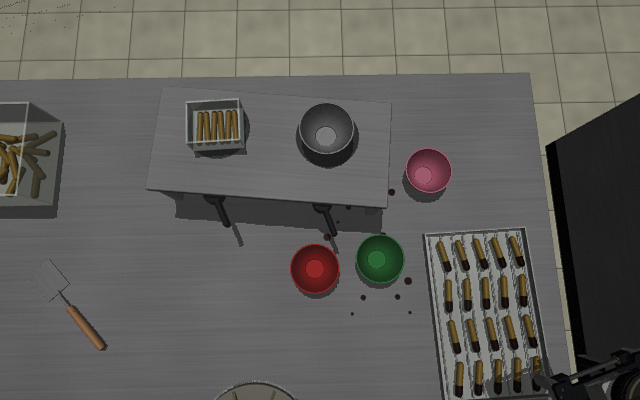

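The steel bowl is at top (326,133), on the shelf's right half. The red (315,268), green (380,258) and pink (428,170) bowls are the wrong colour and stand on the table. So the knob to turn is the right one, whose bar runs from about (317,205) to (334,236) in the top view. The left knob's bar is near (220,212). I'll measure these and check an enlarged crop.

```bash
python3 - <<'E'
from h import *
d=get_image('top')
c=np.array([ray(d,*p,.165)[:2] for p in [(146,190),(387,207),(392,103),(163,87)]]);print(c.round(3))
l=np.array([[-.13,.28],[-.13,-.28],[.13,-.28],[.13,.28]])
a=l-l.mean(0);b=c-c.mean(0);U,S,V=np.linalg.svd(a.T@b);R=(U@V).T;o=c.mean(0)
print('shelf',o,np.arctan2(R[1,0],R[0,0]),((a@R.T)-b).round(3).tolist())
for s in(.13,-.13):
    ax=R@[-.122,s]+o; print('axis',ax.round(3),proj(d,[*ax,.143]))
tip=ray(d,334,236,.143)[:2];print('tip',tip,(R.T@(tip-o)).round(3))
for n,b in(('top',(180,90,400,300)),):
    im=d['pixels'][b[1]:b[3],b[0]:b[2]]; cv2.imwrite('pics/crop1.png',cv2.resize(im,None,fx=3.5,fy=2.8*1,interpolation=cv2.INTER_CUBIC))
    cv2.imwrite('pics/crop1.png',cv2.resize(im,None,fx=2.8,fy=2.8,interpolation=cv2.INTER_CUBIC))
E
```

```text
[[ 0.6    0.23 ]
 [ 0.549 -0.322]
 [ 0.804 -0.348]
 [ 0.856  0.206]]
shelf [ 0.70237118 -0.05861727] -0.09322164360621402 [[-0.001, 0.002], [-0.003, -0.003], [0.001, -0.001], [0.002, 0.002]]
axis [0.593 0.082] (np.float64(213.06312527957581), np.float64(193.7513372394257))
axis [ 0.569 -0.177] (np.float64(323.079379839188), np.float64(201.72040908286803))
tip [ 0.48761633 -0.20004348] [-0.201 -0.161]
```

View pics/crop1.png

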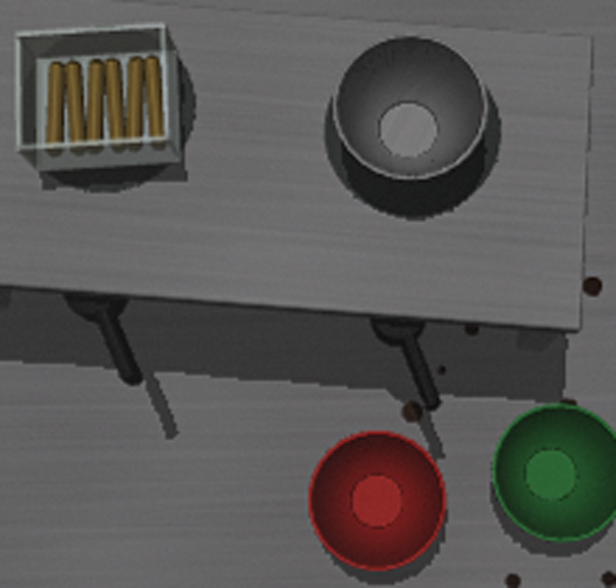

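The crop confirms it: the steel bowl is on the right, with the right knob's bar tip at crop (432,403) and about 21° right of straight out. I'll push the bar left with closed fingers, and work out the moves now.

```bash
cat >> h.py <<'E'
from scipy.spatial.transform import Rotation as Ro
O=np.array([.7024,-.0586,0]); RS=Ro.from_rotvec([0,0,-.0932])
def go(x,y,z):
    s=robot.read_state(); t=Ro.from_quat(s['tool_rot']); p=O+RS.apply([x,y,z])
    des=RS*Ro.from_rotvec([np.pi,0,0])
    print('t',s['clock'],'shelf now',(RS.inv().apply(s['position']-O)).round(4),'d cm',(t.inv().apply(p-s['position'])*100).round(2),'rot',(t.inv()*des).as_rotvec().round(3))
E
python3 -c "
from h import *
go(-.18,-.205,.213)"
```

```text
t 0.15 shelf now [-0.4402 -0.6277  0.2129] d cm [ 4.051e+01 -2.868e+01  2.000e-02] rot [-0.001  0.     0.403]
```

```bash
T=0,40.5,-28.7,0,0,0,0.4; python3 -m pendant '[[0,4,-2.8,0,0,0,0.04],[0,8,-5.6,0,0,0,0.08],[0,12,-8.4,0,0,0,0.12],[0,15,-10.5,0,0,0,0.16],[0,18,-12.7,0,0,0,0.2],[0,21,-14.8,0,0,0,0.25],[0,24,-17,0,0,0,0.3],[0,27,-19,0,0,0,0.4]]'; python3 -c "
from h import *
go(-.18,-.205,.213)"
```

```text
clock: 0.82
position: [0.4059, -0.3773, 0.2135]
tool_rot: [0.999, -0.046, 0.0, -0.0]
ft_force: [0.9, -0.9, -0.4]
gripper_width: 0.466
finger_force: 0.0
t 0.8167 shelf now [-0.2655 -0.3449  0.2135] d cm [  8.58 -13.97   0.06] rot [-0.    -0.     0.002]
```

```bash
python3 -m pendant '[[0,2,-3.5,0,0,0,0],[0,4,-7,0,0,0,0],[0,6,-10,0,0,0,0],[0,8.6,-14,0,0,0,0],[0,8.6,-14,0,0,0,0],[0,8.6,-14,0,0,0,0]]'; python3 -c "
from h import *
go(-.18,-.205,.122)
s=robot.read_state();d=snap('wrist','w1.png');snap('top','top2.png')"
```

```text
clock: 1.32
position: [0.5051, -0.2447, 0.2133]
tool_rot: [0.999, -0.043, 0.0, -0.0]
ft_force: [-0.8, 0.7, -1.4]
gripper_width: 0.048
finger_force: 0.0
t 1.3167 shelf now [-0.1792 -0.2037  0.2133] d cm [-0.09  0.14  9.13] rot [-0.001 -0.     0.008]
```

View pics/w1.png

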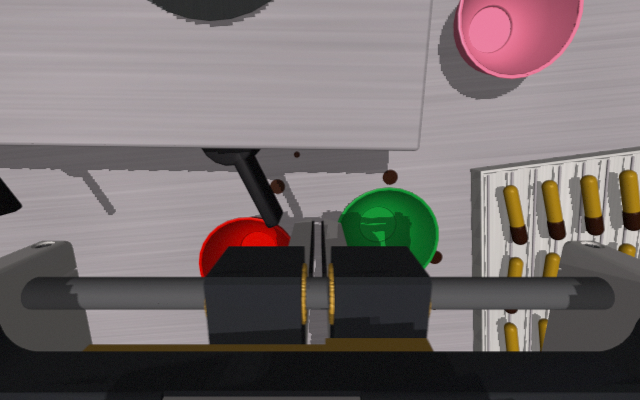

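View pics/top2.png

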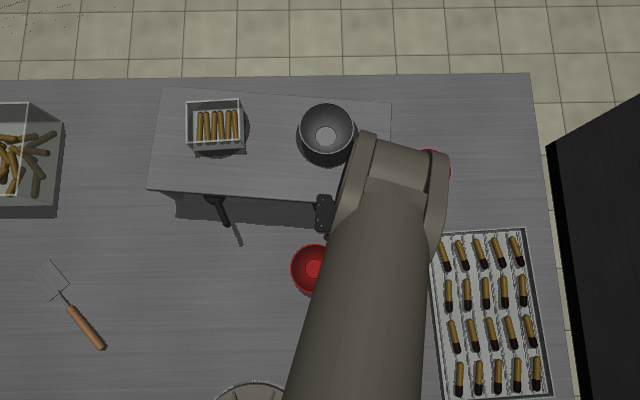

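The wrist view shows the right knob's bar from (232,155) to its tip at (272,222). The closed fingers at (317,225) are to its right. One cast to check clearance before going down.

```bash
python3 - <<'E'
from h import *
s=robot.read_state(); d=get_image('wrist')
T=np.eye(4);T[:3,:3]=Ro.from_quat(s['tool_rot']).as_matrix();T[:3,3]=s['position']
d['cam_to_world']=T@np.array(d['mount'])
for n,u,v,z in(('tip',272,222,.143),('corner',417,150,.165),('mid',256,190,.143)):
    print(n,RS.inv().apply(ray(d,u,v,z)-O).round(3))
E
```

```text
tip [-0.194 -0.169  0.143]
corner [-0.131 -0.281  0.165]
mid [-0.166 -0.157  0.143]
```

```bash
python3 -m pendant '[[0,0,0.6,3,0,0,0],[0,0,0.6,6,0,0,0],[0,0,0.6,9.1,0,0,0],[0,0,0.6,9.1,0,0,0],[0,0,0.6,9.1,0,0,0]]'; python3 -c "
from h import *
go(-.18,-.104,.122)"
```

```text
clock: 1.88
position: [0.5013, -0.2546, 0.1219]
tool_rot: [0.999, -0.046, -0.001, -0.0]
ft_force: [-0.1, -0.4, 0.4]
gripper_width: 0.003
finger_force: 0.0
t 1.8833 shelf now [-0.182  -0.2138  0.1219] d cm [  0.21 -10.98   0.  ] rot [-0.001  0.003  0.001]
```

Now push left along the shelf front, moderately slowly.

```bash
python3 -m pendant '[[0,0.2,-1,0,0,0,0],[0,0.2,-2,0,0,0,0],[0,0.2,-3,0,0,0,0],[0,0.2,-4,0,0,0,0],[0,0.2,-5,0,0,0,0],[0,0.2,-6,0,0,0,0],[0,0.2,-7,0,0,0,0],[0,0.2,-8,0,0,0,0]]'; python3 -m pendant '[[0,0,-0.5,0,0,0,0],[0,0,-1,0,0,0,0],[0,0,-1.5,0,0,0,0],[0,0,-2,0,0,0,0],[0,0,-2.3,0,0,0,0],[0,0,-2.3,0,0,0,0]]'; python3 -c "
from h import *
go(-.18,-.104,.122)"
```

```text
clock: 2.55
position: [0.5122, -0.1735, 0.1227]
tool_rot: [0.999, -0.045, 0.0, 0.0]
ft_force: [1.0, -4.1, 0.5]
gripper_width: 0.005
finger_force: 1.5
clock: 3.05
position: [0.514, -0.1507, 0.1224]
tool_rot: [0.999, -0.045, -0.0, -0.0]
ft_force: [0.1, 0.2, -0.4]
gripper_width: 0.003
finger_force: 0.1
t 3.05 shelf now [-0.179  -0.1092  0.1224] d cm [-0.1  -0.52  0.04] rot [-0.     0.     0.004]
```

```bash
python3 -m pendant '[[0,0,-0.3,0,0,0,0],[0,0,-0.5,0,0,0,0],[0,0,-0.5,0,0,0,0]]'; python3 -m pendant '[[0,0,-0.15,0,0,0,0],[0,0,-0.3,0,0,0,0]]'; python3 -c "
from h import *
go(-.18,-.104,.122);snap('wrist','w2.png')"
```

```text
clock: 3.3
position: [0.5144, -0.1462, 0.1224]
tool_rot: [0.999, -0.045, -0.0, -0.0]
ft_force: [0.7, -1.0, 0.0]
gripper_width: 0.013
finger_force: 0.5
clock: 3.47
position: [0.5146, -0.144, 0.1225]
tool_rot: [0.999, -0.045, -0.0, 0.0]
ft_force: [-1.2, -11.8, -0.2]
gripper_width: 0.003
finger_force: 4.4
t 3.4667 shelf now [-0.1791 -0.1025  0.1225] d cm [-0.09  0.15  0.05] rot [0.001 0.    0.002]
```

View pics/w2.png

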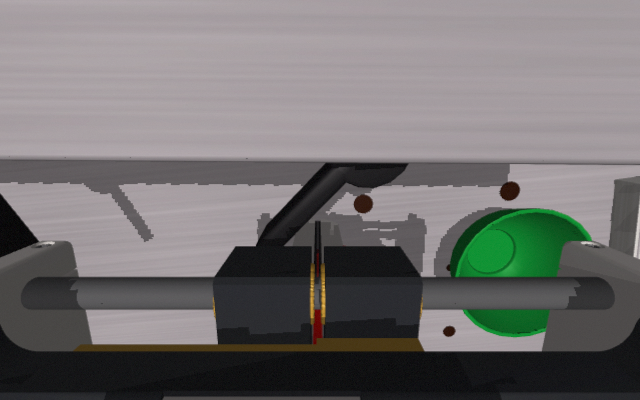

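The wrist view shows the bar swung left, from (340,165) to (265,245), about 43° from straight out. The push force jumped from 1 to 12 N at the expected place, so the knob is at its stop. Next I'll back off to the right, rise, and check.

```bash
python3 -m pendant '[[0,0,1.5,0,0,0,0],[0,0,3.5,0,0,0,0],[0,-1,5,0,0,0,0],[0,-1,5,-4,0,0,0],[0,-1,5,-8,0,0,0],[0,-3,8,-10,0,0,0],[0,-3,8,-10,0,0,0],[0,-3,8,-10,0,0,0]]'; python3 - <<'E'
from h import *
s=robot.read_state(); d=snap('wrist','w3.png')
T=np.eye(4);T[:3,:3]=Ro.from_quat(s['tool_rot']).as_matrix();T[:3,3]=s['position']
d['cam_to_world']=T@np.array(d['mount']); print(d['cam_to_world'].tolist())
for y in (.0366,.0477): print(proj(d,O+RS.apply([-.122-np.sqrt(.07**2-y*y),-.13+y,.143])))
E
```

```text
clock: 4.18
position: [0.4776, -0.2217, 0.2241]
tool_rot: [0.999, -0.046, 0.001, 0.0]
ft_force: [1.1, 0.2, -0.6]
gripper_width: 0.003
finger_force: 0.0
[[-0.09223045677863058, 0.9702541173620455, 0.22383138873804065, 0.541637074870398], [-0.9957363870028364, -0.09023326114428043, -0.019157405403718603, -0.22821311712154757], [0.0016094846813547539, -0.22464395457092265, 0.9744395841886734, 0.3934136946442369], [0.0, 0.0, 0.0, 1.0]]
(np.float64(211.57777576168172), np.float64(173.5535223310807))
(np.float64(197.76603780754317), np.float64(163.73321788498484))
```

View pics/w3.png

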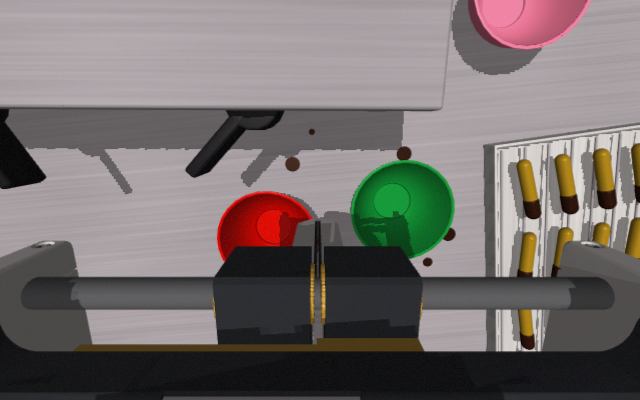

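The wrist view shows the freed bar from (240,118) to its tip near (195,172), pointing left. The left knob's bar at (20,160) still points right. I'll measure the bar angle from its edge.

```bash
python3 - <<'E'
from h import *
s=robot.read_state(); d=get_image('wrist')
T=np.eye(4);T[:3,:3]=Ro.from_quat(s['tool_rot']).as_matrix();T[:3,3]=s['position']
d['cam_to_world']=T@np.array(d['mount'])
g=cv2.cvtColor(d['pixels'],cv2.COLOR_BGR2GRAY); m=(g<50)
P=[]
for v in range(128,166,4):
    u=np.where(m[v,170:270])[0]+170
    if len(u): P.append(RS.inv().apply(ray(d,u[0],v,.143)-O)[:2])
P=np.array(P);k=np.polyfit(P[:,0],P[:,1],1);a=np.arctan(-k[0])
print(P.round(3).tolist(),'angle left deg',np.degrees(a))
# left edge offset 6mm from mid-plane: bar line offset check
print('axis offset mm',1e3*((np.polyval(k,-.122)+.13)*np.cos(a)), 'grip dy mm',70*np.sin(a))
u=np.where(m[165:180,170:230]);print('tip',RS.inv().apply(ray(d,170+u[1].min(),165+u[0][u[1].argmin()],.143)-O))
E
```

```text
[[-0.144, -0.102], [-0.147, -0.1], [-0.15, -0.097], [-0.154, -0.093], [-0.157, -0.091], [-0.16, -0.088], [-0.164, -0.084], [-0.167, -0.081], [-0.17, -0.079], [-0.174, -0.075]] angle left deg 42.75543905702727
axis offset mm 5.275402360362016 grip dy mm 47.520931591607926
tip [-0.17705981 -0.07191096  0.143     ]
```

The bar is 42.8° left of straight out, with the grip point 47.5 mm left of its axis, so the knob is at its stop. The arm is clear of everything.

```bash
python3 -c "
from cell import robot
print(robot.sign_off())"
```

```text
the job is handed in; nothing more can be done
None
```

The right knob, on the steel bowl's side, is turned fully clockwise to its stop (measured 42.8°) and released, the left knob and the bowl were not touched, and the job is handed in; the hand-in returned no verdict.

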